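# Seat a splined tool adapter in the checking station and hold it home

### The job

First push the checking station's dust shutter fully open by its upright tab to uncover the socket. Then take the square-headed adapter out of the wooden rack, turn it until the ribs of its shank mesh with the cross-shaped slot, slide it fully home against the sprung ejector until its collar is down on the socket, and finish while still gripping it and pressing it down (the spring lifts it out if you let go). Leave the other holders and everything else on the bench where they are.

Things in the scene. Friction and masses are not known exactly. Their poses are not given: they have to be found in the camera images.
- adapter_mid (a point): Centre of the steel adapter's square head, 30 x 30 mm, 50 mm high, faces square to x and y, z up the axis; the only square head in the rack. Below it a round collar 38 mm across, 6 mm thick (underside 31 mm below this point). About 0.4 kg. Starts upright in any of the rack's three holes, collar on the rack's top, any yaw. Same after each quarter turn.
- adapter_foot (a point): Centre of the foot of the adapter's shank, 66 mm below adapter_mid, same axes. The shank is 35 mm long, collar to foot: four ribs forming a plain cross along x and y (in line with the head's faces), 24 mm tip to tip, ribs 7 mm thick, the last 6 mm tapered to about 4 mm.
- socket_mouth (a point): Centre of the top of the fixed square steel socket block (48 x 48 mm, top 70 mm above the bench), z up; its yaw differs from the station's. Its cross-shaped slot runs along x and y, parallel to its sides: arms 9 mm wide, 27 mm tip to tip (1 mm to spare beside each rib); same after each quarter turn. Home: collar on this face, adapter_mid 31 mm above this point.
- station: Grey checking station, fixed, origin on the bench under the socket's axis, x away from the robot at yaw 0, z up. Base 20 mm thick from x -70 to +60, y -70 to +130 mm, with a tail to x +120, y +-70 mm; two rails along y at x +-42 mm, 71 mm high, carry the shutter either side of the socket; a read-out housing 75 mm high at x 65 to 115, y -60 to +60 mm.
- shutter (a joint): Slide of the aluminium dust shutter, m: 0 closed over the socket, 0.075 fully open (end stop). It opens along the station's +y; about 3 N of friction, no spring, it stays where it is left. Plate 92 x 70 mm (x, y), 5 mm thick, top 77 mm above the bench, centred over the socket when closed.
- shutter_tab (a point): Centre of the face to be pushed of the shutter's upright tab (its -y face in the station's axes; push it along +y). Tab 45 mm wide along x, 8 mm thick, standing from 77 to 102 mm above the bench; this point is 89.5 mm above the bench, 21 mm to +y of the socket's axis when closed, and moves with the shutter. Axes parallel to the station's.
- ejector (a joint): Stroke of the sprung ejector pin inside the socket, m: 0 up (pin's top 25 mm below the socket's top face), 0.010 when the adapter is fully home. Its spring pushes up with 6 N at 0 and 11 N at 0.010, more than the adapter's weight.
- rack: Light wooden rack block 230 x 80 x 45 mm (x, y, z), fixed, origin under its centre; three round holes 28 mm wide and 40 mm deep on its x axis at -75, 0 and +75 mm.
- holder_plain: Bystander: steel holder with a plain round head 32 mm across, 50 mm high, same collar, in the rack. Origin at the foot of its shank, 35 mm below the collar.
- holder_nosed: Bystander: steel holder with a round head 32 mm across and a narrower round nose on top, total as high as the adapter, in the rack. Origin at the foot of its shank, 35 mm below the collar.
- block_low: Bystander: aluminium block 80 x 110 x 45 mm lying on the bench, origin under its centre.
- block_top: Bystander: aluminium block 60 x 80 x 40 mm lying on the larger one, origin under its centre.
- oil_bottle: Bystander: white bottle 56 mm across, 150 mm high, origin under its centre.
- marker: Bystander: black marker 12 x 130 x 12 mm lying along its y axis, origin under its centre.
- screwdriver: Bystander: screwdriver lying along its x axis, about 200 mm long.
- steel_ring: Bystander: steel ring 70 mm across, 30 mm high, origin under its centre.
- mug: Bystander: white mug 80 mm across, 90 mm high, origin under its centre.
Things that resemble listed ones, but are neither listed nor needed, are in the scene too. Of the things that look like the rack, the largest one is meant.

How it is judged:
On the way, in this order (a step that is already met when the one before it is completed fails the run):
1. the dust shutter is pushed fully open (within 5 mm of its end stop) (value of joint shutter above 0.07 m), for 0.2 s.
2. the square-headed adapter is lifted clear out of the rack, its foot above the rack's top (z of adapter_mid in the frame of rack above 0.115 m), for 0.1 s.
3. the ribs are meshed: the foot is 10 mm or more down in the slot (horizontal distance between adapter_mid and socket_mouth below 0.003 m and z of adapter_mid in the frame of socket_mouth below 0.056 m), for 0.1 s.
At the end, for the whole second after the job is handed in: Shutter within 5 mm of fully open; adapter at rest, upright within 0.06 rad and within 3 mm of the socket's axis, collar within 1.8 mm of the socket's face, ejector in by 8.2 mm or more, and the fingers still on it with more than 2 N (value of joint shutter above 0.07 m and horizontal distance between adapter_mid and socket_mouth below 0.003 m and angle between adapter_mid's own z axis and vertical below 0.06 rad and z of adapter_mid in the frame of socket_mouth between 0.028 and 0.0328 m and value of joint ejector above 0.0082 m and contact force between the fingers and adapter above 2 N and linear speed of adapter below 0.01 m/s); the arm keeps its last pose, push and grip.
It fails at once if another holder or a thing on the bench is shoved (more than 30 mm for holders and blocks, 40 mm for the rest) (distance of any of holder_plain, holder_nosed, block_low, block_top from where it was at the start of the episode above 0.03 m or distance of any of oil_bottle, marker, screwdriver, steel_ring, mug from where it was at the start of the episode above 0.04 m).
It also fails if it takes over 64 s, if anything falls off the work surface, if the arm or the gripper's body presses on something with over 40 N, if the wrist force passes 120 N, or if a joint passes its speed limit or range.

### The arm

A 6-joint arm with a two-finger parallel gripper is mounted at the origin on the work surface. World frame = base frame: x ahead of the robot, y to its left, z up, the work surface at z = 0. Lengths are in m, angles in rad, forces in N, time in s.
With the tool pointing down it reaches from about 0.35 to 0.975 m from the base axis. Payload 4.9 kg.
Tool frame: the origin (TCP) lies midway between the tips of the shut fingers; the grasp point (between the pads) lies 19 mm behind it (manip.pinch_z is the distance from the TCP to the grasp point, in m); z points along the fingers, y is the direction in which the jaws open and shut (so a half turn about z gives the same grasp; the last joint's range is limited). The gripper opens to 85 mm and grips with 20 to 120 N. Pads are 22 mm wide; open, the fingers measure 114 mm over their backs; the gripper's body (76 mm by 85 mm) begins 54 mm behind the grasp point. The pads swing forward as they close: fully open they stand 13 mm farther back than shut.
Start: joints at [-1.304, 0.053, 1.613, -0, 1.476, -0.119], TCP at [0.235, -0.579, 0.231] pointing down, gripper open.
Joint ranges: [-3.01, 3.01], [-1.01, 2.22], [0.06, 2.58], [-1.02, 4.17], [0.09, 2.62], [-3.14, 3.14]. Speed limits (rad/s): [2.57, 2.57, 3.14, 3.14, 3.14, 3.14].

### API

Orientations are given as a unit quaternion [w, x, y, z].
In Python, from plant import manip gives the robot as it stands.
- The arm moves only by the tool drive_tool, never from a script. Its argument "commands" is text: rows parted by semicolons, each of 5 numbers parted by spaces: the finger opening in mm, from 0 to 85.4, then the shift along the tool's x, y, z in units of 30 mm (1.0 is 30 mm), then the turn about the tool's z in degrees. A call has exactly 8 rows; each row shifts and turns the commanded pose from where the row before left it, along the tool's axes as they then stand; what a row does not reach is not made up. A row lasts 1/8 s, in which the tool goes at most 62.5 mm and 10.7 degrees, less where a joint would pass 70% of its speed; a pose out of reach is approached as far as the arm can. A call is refused whole if a number of a shift passes 1 or a number of a turn 10.7, either way. A call with a gripper value outside its range is refused whole. The fingers move at their own pace and stop on an object; the grip force is fixed at half the most. Time passes only in rows, so rows that do not move let the fingers close, or fill a call up. It gives the time, the measured TCP pose, the force and the opening at its end, in the units of the state.
- manip.state(): the state, without advancing time (a new reading comes with each control period).
- manip.grab_frame(name): name is "side" or "top"; returns the picture (420x560x3 uint8, red, green, blue); there is no depth.
- manip.camera_params(name): a dict with "fx", "fy", "cx", "cy" (pixels), "distortion" ([k1, k2, p1, p2, k3] as OpenCV has them; the pictures are not rectified), "xyz" and "orientation" of the camera in the world. Camera axes: x right, y down, z forward; pixel columns grow to the right and rows downward; lengths in m; the calibration is good to about 2 mm. A picture is of the moment at which its call begins. camera_params takes no time and is no camera call.
- manip.job_done(): hands the job in, once; it reports no verdict.
The state is a dict: "time": time; "joint_pos": joint angles; "joint_vel": joint speeds; "joint_efforts": joint torques, N m; "tool_pos": TCP position; "tool_rot": TCP orientation; "contact_force": force on the tool from outside, world axes, zero at the start; "ft_torque": the same for the moment, N m; "gripper_width": opening from 0.0 (shut) to 1.0 (fully open).
Only numpy, scipy, OpenCV 4.12 (cv2) and the standard library are available. Lean on these libraries where they do the work, as an engineer would, in place of code of your own. Each camera call takes 0.05 s, during which the arm holds its last target. There are 200 camera calls.

## Working session

There is one attempt and no reset: what is moved stays moved. The work goes in short steps, Python scripts to look and compute and a tool call to move; the robot and the scene stay as the last step left them, time stands still between calls to the robot, and variables do not carry over. Pictures are saved under pics/ and viewed, about 8 in all and at most 12, crops included, and the job is handed in when it is done.

Besides the shell and the picture viewer there is one more tool, called after "Request:" as name(argument=value, ...) on one line, values as JSON. drive_tool: Moves the arm, as the interface text tells. Its arguments: {"type":"object","properties":{"commands":{"type":"string"}},"required":["commands"]}

```bash
mkdir -p pics; ls
cat > h.py <<'E'
import numpy as np, cv2
from scipy.spatial.transform import Rotation as R
from plant import manip
def cam(n):
    p=manip.camera_params(n); K=np.array([[p['fx'],0,p['cx']],[0,p['fy'],p['cy']],[0,0,1.]])
    q=p['orientation']; return K,np.array(p['distortion'],float),np.array(p['xyz']),R.from_quat([q[1],q[2],q[3],q[0]]).as_matrix()
def ray(n,uv):
    K,d,c,M=cam(n); u=cv2.undistortPoints(np.array(uv,float).reshape(-1,1,2),K,d).reshape(-1,2)
    return c,np.c_[u,np.ones(len(u))]@M.T
def plane(n,uv,z):
    c,r=ray(n,uv); return c+r*((z-c[2])/r[:,2])[:,None]
def proj(n,P):
    K,d,c,M=cam(n); P=(np.atleast_2d(P)-c)@M
    return cv2.projectPoints(P.astype(float),np.zeros(3),np.zeros(3),K,d)[0].reshape(-1,2)
def snap(n,f):
    im=cv2.cvtColor(manip.grab_frame(n),cv2.COLOR_RGB2BGR); cv2.imwrite(f'pics/{f}.png',im); return im
E
python3 - <<'E'
from h import *
for n in('top','side'): snap(n,n+'0'); print(cam(n))
s=manip.state(); print(s)
E
```

```text
pics
(array([[457.51440409,   0.        , 277.0417518 ],
       [  0.        , 457.51440409, 206.51971349],
       [  0.        ,   0.        ,   1.        ]]), array([-0.13301964,  0.        ,  0.        ,  0.        ,  0.        ]), array([ 0.30191395, -0.0213878 ,  1.1508829 ]), array([[ 3.13557547e-02, -9.73750543e-01,  2.25447771e-01],
       [-9.99507863e-01, -3.03399420e-02,  7.96986530e-03],
       [-9.20588371e-04, -2.25586721e-01, -9.74222656e-01]]))
(array([[470.03111817,   0.        , 281.51436706],
       [  0.        , 470.03111817, 207.9590915 ],
       [  0.        ,   0.        ,   1.        ]]), array([0.04016785, 0.        , 0.        , 0.        , 0.        ]), array([ 0.33080408, -0.80564076,  0.74370734]), array([[ 0.96595373, -0.17144402,  0.19375331],
       [-0.25856455, -0.61421451,  0.74557689],
       [-0.00881861, -0.77029052, -0.63763215]]))
{'time': 0.1, 'joint_pos': array([-1.30402253e+00,  5.33203544e-02,  1.61419241e+00, -2.31633350e-05,
        1.47599051e+00, -1.18995394e-01]), 'joint_vel': array([ 0.00076401, -0.00185803, -0.00065689,  0.0005083 , -0.0008575 ,
       -0.0009797 ]), 'joint_efforts': array([ 1.08624827e-03, -3.94905567e+01, -3.71362638e+01, -4.66359393e-05,
        3.89548339e-03, -1.53214290e-05]), 'tool_pos': array([ 0.23501375, -0.57850881,  0.23014632]), 'tool_rot': array([-9.51851994e-04,  9.81454709e-01,  1.91691787e-01, -8.20200041e-05]), 'contact_force': array([ 0.73555994, -0.23963851, -0.82815222]), 'ft_torque': array([-0.0012877 , -0.0463333 , -0.00730584]), 'gripper_width': 1.0038401041292166}
```

View pics/top0.png

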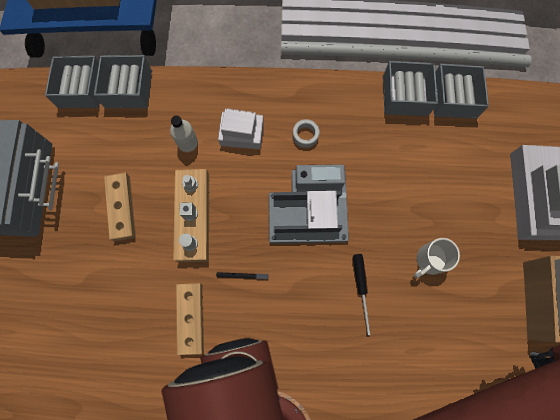

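View pics/side0.png

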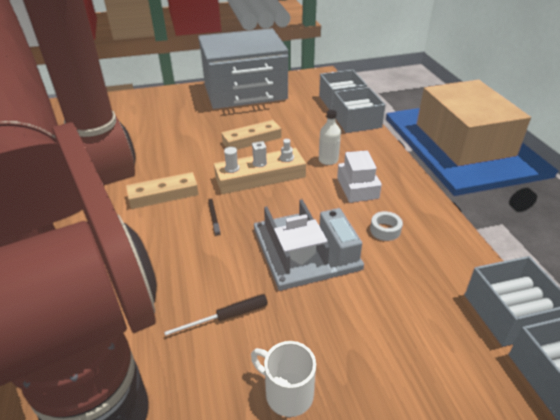

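The station is at about (308,215) in the top view, with the shutter closed around (322,210). The rack is at (190,215), and the square head looks like the middle one at (187,210). Next I'll view enlarged crops.

Run:
```python
from h import *
t=cv2.imread('pics/top0.png'); s=cv2.imread('pics/side0.png')
r=lambda im,x0,y0,w,h,k: cv2.resize(im[y0:y0+h,x0:x0+w],None,fx=k,fy=k,interpolation=cv2.INTER_CUBIC)
a=r(t,262,158,96,96,4); b=r(t,170,164,44,104,4)[:384]; 
c=r(s,250,195,120,90,3.2)
cv2.imwrite('pics/c1.png',np.hstack([a,b[:384]]))
cv2.imwrite('pics/c2.png',r(s,205,130,165,150,4))
```

```text
(no output)
```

View pics/c1.png

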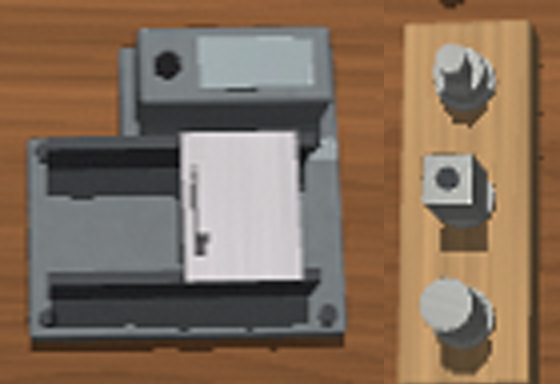

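View pics/c2.png

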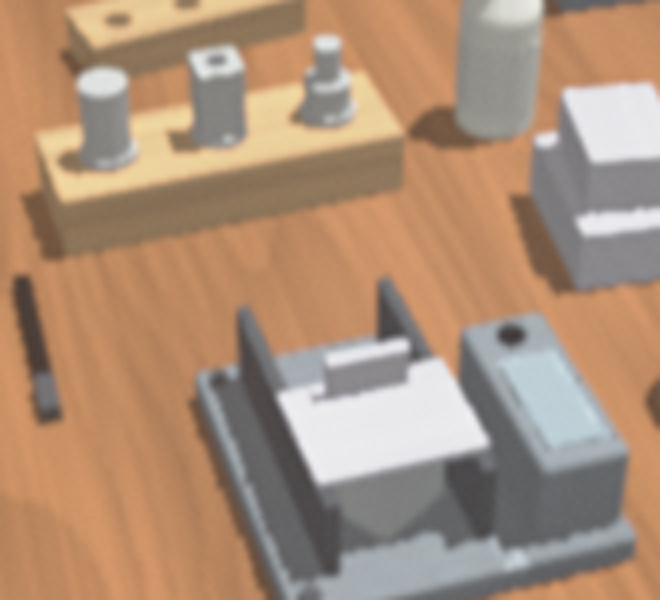

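The crops confirm the setup. The shutter plate corners are at about crop (181,131) to (304,280), and the tab is the thin strip near the left edge. The square-headed adapter is in the middle hole, at crop (447,178). The rest can be measured with masks.

```bash
cat >> h.py <<'E'
def quad(im,n,box,z,thr,inv=False):
    x0,y0,x1,y1=box; k=8
    g=cv2.cvtColor(im[y0:y1,x0:x1],cv2.COLOR_BGR2GRAY); g=cv2.resize(g,None,fx=k,fy=k,interpolation=cv2.INTER_LINEAR)
    m=((g>thr)^inv).astype(np.uint8); m=cv2.morphologyEx(m,cv2.MORPH_CLOSE,np.ones((25,25),np.uint8))
    m=cv2.morphologyEx(m,cv2.MORPH_OPEN,np.ones((25,25),np.uint8))
    c=max(cv2.findContours(m,cv2.RETR_EXTERNAL,cv2.CHAIN_APPROX_NONE)[0],key=cv2.contourArea).reshape(-1,2)
    uv=(c+.5)/k-.5+[x0,y0]; P=plane(n,uv,z)[:,:2]
    return cv2.minAreaRect((P*1000).astype(np.float32)),uv
E
python3 - <<'E'
from h import *
t=cv2.imread('pics/top0.png')
f=lambda L,o:(np.array(L)+.5)/4-.5+o
a=[262,158]
pl=plane('top',f([[181,131],[299,129],[304,279],[184,284]],a),.077)
ba=plane('top',f([[29,140],[31,337],[345,333]],a),.02)
hs=plane('top',f([[138,28],[326,28],[330,101],[139,103]],a),.075)
for nm,P in(('plate',pl),('base',ba),('hous',hs)):
    e=np.roll(P,-1,0)-P; print(nm,P[:,:2].round(4).tolist(),np.linalg.norm(e,axis=1).round(4),np.degrees(np.arctan2(e[:,1],e[:,0])).round(1),P.mean(0).round(4))
for th in(150,170,185): print('plate',th,quad(t,'top',(300,185,350,235),.077,th)[0])
for th in(120,140,160,175): print('adap',th,quad(t,'top',(178,201,200,218),.101,th)[0])
# rack
h=cv2.cvtColor(t,cv2.COLOR_BGR2HSV); print(h[176:180,176:180].reshape(-1,3)[::5],h[176:180,215:220].reshape(-1,3)[::6])
R_=plane('top',f([[20,21],[146,20],[155,384]],[170,164]),.045);print(R_)
E
```

```text
plate [[0.5929, -0.0838], [0.5965, -0.1557], [0.5038, -0.1589], [0.4986, -0.0872]] [0.072  0.0928 0.0719 0.0944] [ -87.2 -178.    94.1    2. ] [ 0.548  -0.1214  0.077 ]
base [[0.5994, 0.0099], [0.4725, 0.0041], [0.4809, -0.1921]] [0.127  0.1965 0.2342] [-177.4  -87.6   59.6] [ 0.5176 -0.0594  0.02  ]
hous [[0.6585, -0.0564], [0.6624, -0.1728], [0.6155, -0.175], [0.6104, -0.058]] [0.1165 0.047  0.1172 0.0481] [ -88.1 -177.2   92.5    1.9] [ 0.6367 -0.1155  0.075 ]
plate 150 ((548.0302124023438, -121.07755279541016), (91.16847229003906, 71.30754852294922), 2.3939032554626465)
plate 170 ((548.0113525390625, -120.78659057617188), (90.53951263427734, 69.48824310302734), 2.3864309787750244)
plate 185 ((547.9922485351562, -120.74329376220703), (90.33075714111328, 67.96761322021484), 2.7555181980133057)
adap 120 ((532.4389038085938, 196.4783477783203), (40.97246551513672, 54.0173454284668), 1.8589788675308228)
adap 140 ((532.4389038085938, 196.4783477783203), (40.97246551513672, 54.0173454284668), 1.8589788675308228)
adap 160 ((524.3955688476562, 203.35630798339844), (9.677908897399902, 28.48975372314453), 1.8387362957000732)
adap 175 ((524.0647583007812, 194.62704467773438), (7.852969169616699, 10.441840171813965), 1.8357495069503784)
[[ 16 114 201]
 [ 16 116 196]
 [ 17 115 188]
 [ 17 117 194]] [[ 13 154 137]
 [ 13 151 133]
 [ 13 151 142]
 [ 13 154 152]]
[[0.64817552 0.25176663 0.045     ]
 [0.65099771 0.17085153 0.045     ]
 [0.42035476 0.15014709 0.045     ]]
```

Request:
drive_tool(commands="0 0 0 0 9.85; 0 0 0 0 9.85; 0 0.7 -1 0 0; 0 0.7 -1 0 0; 0 0.7 -1 0 0; 0 0.7 -1 0 0; 0 0.7 -1 0 0; 0 0.7 -1 0 0")

```text
time: 1.1
tool_pos: [0.3539, -0.3926, 0.2307]
tool_rot: [-0.0, 1.0, 0.021, -0.0]
contact_force: [0.7, -0.4, -0.5]
gripper_width: -0.0
```

```bash
cat >> h.py <<'E'
def go(x,y,z,yaw=None):
    s=manip.state(); p=np.array(s['tool_pos']); q=s['tool_rot']; M=R.from_quat([q[1],q[2],q[3],q[0]]).as_matrix()
    y0=np.degrees(np.arctan2(M[1,0],M[0,0])); d=np.array([x,y,z])-p
    if yaw is None: yaw=y0
    c,n=np.cos(np.radians(yaw)),np.sin(np.radians(yaw))
    print('t',round(s['time'],2),'pos',p.round(4),'yaw',y0.round(2),'tilt',M[:,2].round(4),'F',np.round(s['contact_force'],1),'T',np.round(s['ft_torque'],2),'w',round(s['gripper_width']*85.4,1))
    print(' units x,y,z (after turn):',np.round(np.array([c*d[0]+n*d[1],n*d[0]-c*d[1],-d[2]])/.03,3),'turn',round(y0-yaw,2))
E
python3 - <<'E'
from h import *
go(.547,-.140,.087,2.4)
print(plane('top',[[437,258],[190,215]],.0))
E
```

```text
t 1.1 pos [ 0.3539 -0.3926  0.2307] yaw 2.4 tilt [-4.e-04  7.e-04 -1.e+00] F [ 0.7 -0.4 -0.5] T [-0.03 -0.01  0.01] w -0.0
 units x,y,z (after turn): [ 6.785 -8.143  4.791] turn -0.0
[[ 0.44568043 -0.42586527  0.        ]
 [ 0.53875545  0.21214     0.        ]]
```

Request:
drive_tool(commands="0 0.85 -1 0 0; 0 0.85 -1 0 0; 0 0.85 -1 0 0; 0 0.85 -1 0 0; 0 0.85 -1 1 0; 0 0.85 -1 1 0; 0 0.85 -1 1 0; 0 0.8 -1 0.8 0")

```text
time: 2.1
tool_pos: [0.5457, -0.1442, 0.1154]
tool_rot: [-0.0, 1.0, 0.021, -0.001]
contact_force: [0.2, -1.1, 0.6]
gripper_width: 0.001
```

Run:
```python
from h import *
go(.547,-.140,.087,2.4)
s=snap('side','side1'); t=cv2.imread('pics/top0.png'); s0=cv2.imread('pics/side0.png')
# adapter edges from saturation
a=t[200:222,176:200]; h=cv2.cvtColor(a,cv2.COLOR_BGR2HSV)
print(h[...,1]);print(h[...,2])
```

```text
t 2.1 pos [ 0.5457 -0.1442  0.1154] yaw 2.41 tilt [-1.7e-03  7.0e-04 -1.0e+00] F [ 0.2 -1.1  0.6] T [ 0.01  0.03 -0.01] w 0.1
 units x,y,z (after turn): [ 0.05  -0.137  0.946] turn 0.01
[[114 117 115 115 116 115 117 115 115 117 117 117 115 117 118 118 117 115
  117 113 117 118 117 117]
 [116 117 115 115 118 118 117 120 120 121 120 120 119 122 121 121 120 116
  117 116 116 116 115 116]
 [116 116 115 120 105 103  91  87  83  87  87  90  74  73  67  65 113 119
  116 116 115 116 116 116]
 [116 116 116 111   6   4   4   3   6   3   7   3   3   7   5   3  23 119
  118 115 117 114 116 117]
 [116 118 118 110   6   4   6   6   4   8   7   6   6   8   7   4  12  72
  116 116 116 114 116 116]
 [116 116 117 111   7   4   7   7   6   6   3   4   8   6   7   7   4  11
   95 119 117 116 115 117]
 [116 116 117 107   6   6   7   5  16  24  22  10   7   6   9   4   0   4
   14  91 118 115 115 117]
 [114 117 119 107   7   6   7   2  13  23  17  23   4   9   7   9   8   4
    8  43 117 116 116 117]
 [116 115 118 100   6   7   5  16  17  20  13  17  10   8   6   9   4   0
    4  53 119 118 115 117]
 [116
[... 2831 characters left out ...]
91 186 191 114  62  59  61  62  62  64  62  64  64  63  65  67  67
   68  89 190  85 196 190]
 [191 189 185 191 209 122  69  67  71  72  71  71  71  71  70  70  73  70
   67  82 160  98 194 189]
 [190 188 186 188 204 212 121  71  69  72  72  73  75  73  73  73  71  74
   69  70  90 197 193 191]
 [190 190 187 188 204 205 205 114  69  72  71  73  73  73  72  74  72  72
   72  66 108 193 190 190]
 [190 189 187 189 203 205 199 195  99  81  87  88  87  87  88  86  85  80
   75 111 204 191 192 189]
 [189 190 186 187 202 203 197 192 191  95  91  81  84  84  82  76  80  82
   96 106 202 189 191 190]
 [189 190 186 187 202 201 196 192  93  83  93  96  91  93  86  90  93  91
   96 104 200 192 192 189]]
```

Request:
drive_tool(commands="0 0.05 -0.1 0.9 0; 0 0 -0.3 0.05 0; 0 0 -0.3 0 0; 0 0 -0.3 0 0; 0 0 -0.5 0 0; 0 0 -0.5 0 0; 0 0 -0.5 0 0; 0 0 -0.3 0 0")

```text
time: 3.15
tool_pos: [0.5442, -0.0607, 0.0895]
tool_rot: [0.0, 1.0, 0.021, 0.001]
contact_force: [0.6, -3.8, 2.3]
gripper_width: 0.001
```

Run:
```python
from h import *
go(.544,-.0395,.087,2.4)
C=np.array([[179.45,202.4],[191.52,202.03],[191.5,214.48],[179.17,214.6]])
P=plane('top',C,.101);e=np.roll(P,-1,0)-P
print(P.mean(0),np.linalg.norm(e,axis=1).round(4),np.degrees(np.arctan2(e[:,1],e[:,0])).round(1))
s=cv2.imread('pics/side0.png')
h=cv2.cvtColor(s[138:172,248:272],cv2.COLOR_BGR2HSV); print(h[...,2])
print(proj('side',[.5245,.2,.101]))
```

```text
t 3.15 pos [ 0.5442 -0.0607  0.0895] yaw 2.45 tilt [ 1.5e-03 -4.0e-04 -1.0e+00] F [ 0.6 -3.8  2.3] T [-0.56 -0.08  0.02] w 0.1
 units x,y,z (after turn): [ 0.022 -0.706  0.082] turn 0.05
[0.53365227 0.20382144 0.101     ] [0.0289 0.0302 0.0294 0.0296] [ -86.5 -175.9   92.4    3.3]
[[145 139 138 137 136 136 137 138 138 141 138 140 141 141 141 141 142 142
  140 140 139 141 140 140]
 [139 136 139 139 137 141 141 139 142 140 140 140 142 142 141 141 139 140
  140 140 140 141 145 149]
 [141 140 140 141 141 141 141 140 141 141 142 145 148 148 149 147 142 140
  143 147 151 155 162 171]
 [142 141 144 142 142 147 148 151 155 157 159 165 173 178 179 168 152 149
  156 166 175 182 188 192]
 [142 142 141 145 154 168 175 179 186 187 188 189 196 205 210 200 176 166
  171 181 193 200 203 205]
 [139 139 140 149 173 199 209 209 205 194 186 182 188 209 224 220 200 182
  180 189 198 204 207 206]
 [138 139 141 150 178 217 227 222 202 169 150 145 154 189 222 226 215 195
  184 188 196 201 204 204]
 [143 145 152 154 169 210 227 222 197 159 141 140 153 187 222 227 221 205
  187 188 196 200 204 206]
 [162 168 
[... 1946 characters left out ...]
 136 139 140 149 170 174 168 171 195
  224 234 236 235 235 235]
 [159 137 138 138 138 137 143 156 161 161 162 161 165 169 175 190 211 224
  232 235 235 234 234 235]
 [188 164 163 166 164 167 179 205 215 215 211 205 209 212 216 222 230 234
  235 235 235 234 235 235]
 [223 216 217 216 217 217 222 232 235 234 232 231 232 233 232 233 235 235
  234 235 234 234 233 233]
 [234 233 234 235 234 234 234 236 237 237 236 235 236 235 235 235 235 234
  234 233 231 230 229 227]
 [236 237 237 237 237 236 236 235 234 235 234 235 234 233 232 231 230 230
  228 223 219 215 207 197]
 [236 236 236 236 236 235 235 235 233 232 230 230 230 228 224 219 215 207
  201 191 181 174 166 159]]
[[255.0868462  146.73111698]]
```

Request:
drive_tool(commands="0 0 -0.2 0 0; 0 0 -0.2 0 0; 0 0 -0.15 0 0; 0 0 -0.1 0 0; 0 0 -0.06 0 0; 0 0 -0.04 0 0; 0 0 0 0 0; 0 0 0 0 0")

```text
time: 4.15
tool_pos: [0.5426, -0.0391, 0.0886]
tool_rot: [-0.0, 1.0, 0.021, -0.0]
contact_force: [1.7, -1.8, 1.7]
gripper_width: -0.003
```

Run:
```python
from h import *
go(.544,-.0395,.087,2.4)
print(proj('side',[[.5337,.2038,.101]]))
```

```text
t 4.15 pos [ 0.5426 -0.0391  0.0886] yaw 2.4 tilt [-5.e-04  4.e-04 -1.e+00] F [ 1.7 -1.8  1.7] T [-0.28 -0.2  -0.  ] w -0.2
 units x,y,z (after turn): [0.046 0.016 0.053] turn -0.0
[[258.28238913 145.43522054]]
```

The side view confirms the adapter position to within half a pixel. I haven't hit the end stop yet, so I'll push a little further.

Request:
drive_tool(commands="0 0 -0.05 0 0; 0 0 -0.05 0 0; 0 0 -0.05 0 0; 0 0 -0.05 0 0; 0 0 0 0 0; 0 0 0 0 0; 0 0 0 0 0; 0 0 0 0 0")

```text
time: 5.15
tool_pos: [0.5425, -0.0375, 0.0887]
tool_rot: [0.005, 1.0, 0.021, -0.0]
contact_force: [1.2, -16.5, -0.9]
gripper_width: -0.007
```

Run:
```python
from h import *
go(.544,-.0395,.087,2.4)
```

```text
t 5.15 pos [ 0.5425 -0.0375  0.0887] yaw 2.41 tilt [-0.     -0.0093 -1.    ] F [  1.2 -16.5  -0.9] T [-2.85 -0.22 -0.01] w -0.6
 units x,y,z (after turn): [0.046 0.068 0.057] turn 0.01
```

Request:
drive_tool(commands="0 0 0.4 0 0; 0 0 0 -1 0; 0 0 0 -1 0; 0 0 0 -1 0; 85 0 -1 0 0; 85 0 -1 0 0; 85 0 -1 0 0; 85 0 -1 0 0")

```text
time: 6.15
tool_pos: [0.5369, 0.0764, 0.1778]
tool_rot: [-0.001, 1.0, 0.021, -0.001]
contact_force: [-0.1, 0.5, -0.9]
gripper_width: 0.845
```

Run:
```python
from h import *
go(.5337,.2038,.13,3.3)
```

```text
t 6.15 pos [0.5369 0.0764 0.1778] yaw 2.42 tilt [-0.0027  0.0018 -1.    ] F [-0.1  0.5 -0.9] T [-0.01 -0.04  0.04] w 72.1
 units x,y,z (after turn): [ 0.139 -4.247  1.594] turn -0.88
```

Request:
drive_tool(commands="85 0.14 -1 0 -0.9; 85 0 -1 0 0; 85 0 -1 0 0; 85 0 -1 0 0; 85 0 -0.25 0.6 0; 85 0 0 0 0; 85 0 0 0 0; 85 0 0 0 0")

```text
time: 7.15
tool_pos: [0.5356, 0.2015, 0.1611]
tool_rot: [-0.0, 1.0, 0.028, 0.0]
contact_force: [-0.1, 0.0, 0.2]
gripper_width: 0.995
```

Run:
```python
from h import *
go(.5337,.2038,.0575+.02,3.3)
t=snap('top','top2'); s=snap('side','side2')
r=lambda im,x0,y0,w,h,k: cv2.resize(im[y0:y0+h,x0:x0+w],None,fx=k,fy=k,interpolation=cv2.INTER_CUBIC)
c=proj('top',[.5475,-.121,.07])[0]; d=proj('side',[.5475,-.121,.07])[0]; print(c,d)
e=proj('side',[.5337,.2038,.11])[0]
p=lambda v,k:int(round(v))-k
print(p(c[0],25),p(c[1],30),p(d[0],32),p(d[1],30),p(e[0],25),p(e[1],35))
A=r(t,p(c[0],25),p(c[1],30),50,60,5); B=r(s,p(d[0],32),p(d[1],30),60,60,5); D=r(s,p(e[0],25),p(e[1],35),50,60,5)
cv2.imwrite('pics/c3.png',np.hstack([A,B,D]))
```

```text
t 7.15 pos [0.5356 0.2015 0.1611] yaw 3.24 tilt [ 3.e-04  1.e-04 -1.e+00] F [-0.1  0.   0.2] T [ 0.04  0.02 -0.03] w 85.0
 units x,y,z (after turn): [-0.06  -0.08   2.787] turn -0.06
[321.70315177 209.70269447] [299.81938274 237.29785269]
297 180 268 207 233 107
```

View pics/c3.png

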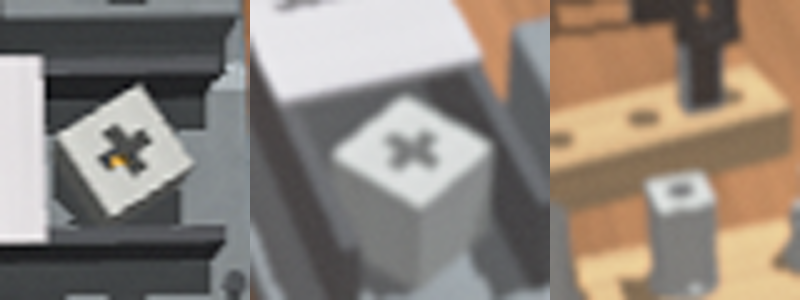

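The shutter is open and the socket is uncovered. Its corners in the top crop are roughly (60,130), (142,87), (193,163) and (110,215). Next I'll measure it in both views.

Run:
```python
from h import *
t=cv2.imread('pics/top2.png'); s=cv2.imread('pics/side2.png')
for th in(120,140,160): 
    r,uv=quad(t,'top',(307,194,339,226),.07,th); print('top',th,np.round(r[0],1),np.round(r[1],1),round(r[2],1))
for th in(150,165,180):
    r,uv=quad(s,'side',(282,224,320,252),.07,th); print('side',th,np.round(r[0],1),np.round(r[1],1),round(r[2],1),len(uv))
for n,im,b,x in (('top',t,(316,202,328,216),0),('side',s,(294,230,306,244),0)):
    g=cv2.cvtColor(im,cv2.COLOR_BGR2GRAY)[b[1]:b[3],b[0]:b[2]].astype(float)
    w=np.clip(175-g,0,None) ; w[w<20]=0
    yy,xx=np.mgrid[b[1]:b[3],b[0]:b[2]]; uv=[(w*xx).sum()/w.sum(),(w*yy).sum()/w.sum()]
    print(n,'cross',np.round(uv,2),plane(n,uv,.07))
print('plate edge',plane('top',[[305.8,200]],.077))
```

```text
top 120 [ 543.8 -125.7] [68.6 72.1] 0.1
top 140 [ 552.  -126.8] [49.  63.9] 34.9
top 160 [ 548.  -121.1] [48.1 49. ] 35.0
side 150 [ 548.5 -120. ] [51.7 52.7] 33.9 536
side 165 [ 548.5 -119.7] [49.8 50.5] 33.9 510
side 180 [ 548.4 -119.5] [48.  48.7] 33.8 495
top cross [321.57 209.41] [[ 0.54822891 -0.12068135  0.07      ]]
side cross [300.06 236.65] [[ 0.54854006 -0.11924913  0.07      ]]
plate edge [[ 0.56876754 -0.08161302  0.077     ]]
```

Request:
drive_tool(commands="85 -0.06 -0.08 0.8 0; 85 0 0 0.8 0; 85 0 0 0.8 0; 85 0 0 0.6 0; 85 0 0 0.37 0; 85 0 0 0 0; 10 0 0 0 0; 10 0 0 0 0")

```text
time: 8.25
tool_pos: [0.5342, 0.2047, 0.0608]
tool_rot: [-0.0, 1.0, 0.029, 0.001]
contact_force: [-0.4, 0.0, 0.6]
gripper_width: 0.6
```

Request:
drive_tool(commands="10 0 0 0 0; 10 0 0 0 0; 10 0 0 0 0; 10 0 0 0 0; 10 0 0 -0.2 0; 10 0 0 -0.5 0; 10 0 0 -0.7 0; 10 0 0 -0.8 0")

```text
time: 9.25
tool_pos: [0.5324, 0.2043, 0.1259]
tool_rot: [0.0, 1.0, 0.029, -0.001]
contact_force: [0.2, -0.9, -3.3]
gripper_width: 0.341
```

Run:
```python
from h import *
go(.5482,-.1203,.16,34.5)
```

```text
t 9.25 pos [0.5324 0.2043 0.1259] yaw 3.31 tilt [-2.3e-03 -4.0e-04 -1.0e+00] F [ 0.2 -0.9 -3.3] T [ 0.06 -0.03  0.01] w 29.2
 units x,y,z (after turn): [-5.696  9.216 -1.137] turn -31.19
```

The adapter is gripped at 29.1 mm and out of the rack. Next I'll rise, turn and carry it over.

Request:
drive_tool(commands="10 0 0 -0.6 -10.4; 10 0 0 -0.6 -10.4; 10 0 0 -0.5 -10.4; 10 -0.6 1 0 0; 10 -0.6 1 0 0; 10 -0.6 1 0 0; 10 -0.6 1 0 0; 10 -0.6 1 0 0")

```text
time: 10.25
tool_pos: [0.5435, 0.0289, 0.1768]
tool_rot: [-0.0, 0.955, 0.297, -0.0]
contact_force: [0.3, 0.2, -3.0]
gripper_width: 0.343
```

Run:
```python
from h import *
go(.5482,-.1203,.13,34.5)
```

```text
t 10.25 pos [0.5435 0.0289 0.1768] yaw 34.51 tilt [-1.e-03  2.e-04 -1.e+00] F [ 0.3  0.2 -3. ] T [-0.01  0.   -0.02] w 29.3
 units x,y,z (after turn): [-2.689  4.187  1.558] turn 0.01
```

Request:
drive_tool(commands="10 -0.64 1 0 0; 10 -0.64 1 0 0; 10 -0.64 1 0 0; 10 -0.64 1 0 0; 10 -0.13 0.19 0.4 0; 10 0 0 0.4 0; 10 0 0 0.4 0; 10 0 0 0 0")

```text
time: 11.25
tool_pos: [0.5476, -0.118, 0.1385]
tool_rot: [-0.001, 0.955, 0.297, -0.002]
contact_force: [0.7, -0.3, -3.4]
gripper_width: 0.343
```

Run:
```python
from h import *
go(.5482,-.1203,.08,34.5)
t=snap('top','top3'); s=snap('side','side3')
r=lambda im,x0,y0,w,h,k: cv2.resize(im[y0:y0+h,x0:x0+w],None,fx=k,fy=k,interpolation=cv2.INTER_CUBIC)
A=r(t,295,178,56,80,7); B=r(s,275,182,56,80,7)
cv2.imwrite('pics/c4.png',np.hstack([A,B]))
```

```text
t 11.25 pos [ 0.5476 -0.118   0.1385] yaw 34.58 tilt [-0.0037  0.0016 -1.    ] F [ 0.7 -0.3 -3.4] T [0.01 0.02 0.01] w 29.3
 units x,y,z (after turn): [-0.028  0.074  1.951] turn 0.08
```

View pics/c4.png

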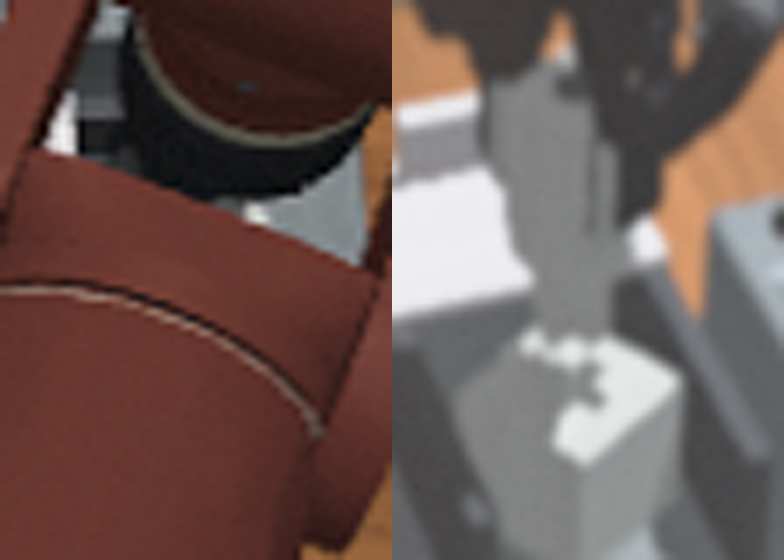

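The top view is blocked by the arm. In the side view the shank, at about crop x 533–612, hangs above the cross. I'll compare it with where it should be.

Run:
```python
from h import *
s=cv2.imread('pics/side3.png'); g=cv2.cvtColor(s,cv2.COLOR_BGR2GRAY)
for r in(222,224,226,228): print(r,g[r,288:318])
for r in(200,205,210,214): print(r,g[r,284:312])
b=np.array([.5476,-.118])
for z in(.09,.1,.11,.123,.14): print(z,proj('side',[*b,z]).round(2))
a=np.radians(34.5+90*np.arange(4))
for z,rad in((.1,.0125),):
    tips=np.array([[b[0]+.012*np.cos(x)+k*.0035*np.sin(x),b[1]+.012*np.sin(x)-k*.0035*np.cos(x),z] for x in a for k in(-1,1)])
    u=proj('side',tips); print('ribs cols',u[:,0].min(),u[:,0].max(),u[:,1].min(),u[:,1].max())
print('socket',proj('side',[.5482,-.1203,.07]))
```

```text
222 [234 233 232 229 225 220 194 153 131 129 131 130 133 132 132 134 131 128
 112  93  82  79  81  94 110 118 124 143 159 168]
224 [180 169 156 146 137 129 124 125 131 129 130 131 132 131 132 131 130 123
  98  77  71  73  72  77  92 106 116 123 142 161]
226 [108 105 103 101 101 100 105 116 127 131 131 131 130 130 130 130 132 123
  99  80  73  72  73  72  77  87 106 116 126 140]
228 [100 101 102 101 100 106 124 143 139 130 128 128 127 129 129 129 129 122
  99  76  71  70  73  73  73  74  85 103 115 122]
200 [142 141 129  99  90 113 124 128 131 130 129 128 130 131 131 133 131 132
 129 112  82  64  58  60  60  61  63  62]
205 [142 151 159 158 145 128 122 126 132 130 130 130 130 132 131 132 130 132
 123 110 118 125 116  85  61  60  59  61]
210 [237 237 237 237 238 236 218 162 132 129 129 130 133 130 131 131 131 133
 126 110 117 124 109  81  62  60  59  61]
214 [236 237 236 236 237 236 228 185 141 129 129 131 130 131 132 130 131 128
 117 109 118 123 110  93 106 158 210 229]
0.09 [[299.6  229.26]]
0.1 [[299.68 225.65]]
0.11 [[299.76 221.99]]
0.123 [[299.86 217.16]]
0.14 [[299.99 210.71]]
ribs cols 294.07439778482154 305.3290446075379 221.96291879797306 229.3976838036387
socket [[300.04400852 237.01506394]]
```

Request:
drive_tool(commands="10 -0.04 0.074 0.2 -0.08; 10 0 0 0.2 0; 10 0 0 0.1 0; 10 0 0 0.1 0; 10 0 0 0.08 0; 10 0 0 0.08 0; 10 0 0 0 0; 10 0 0 0 0")

```text
time: 12.35
tool_pos: [0.5493, -0.1219, 0.118]
tool_rot: [0.0, 0.955, 0.297, 0.0]
contact_force: [-0.5, -0.1, -3.8]
gripper_width: 0.346
```

Run:
```python
from h import *
go(.5479,-.1205,.0855,34.5)
```

```text
t 12.35 pos [ 0.5493 -0.1219  0.118 ] yaw 34.58 tilt [ 3.e-04 -1.e-04 -1.e+00] F [-0.5 -0.1 -3.8] T [ 0.02 -0.02 -0.04] w 29.5
 units x,y,z (after turn): [-0.011 -0.065  1.085] turn 0.08
```

Request:
drive_tool(commands="10 -0.01 -0.04 0 0; 10 0 0 0 0; 10 0 0 0 0; 10 0 0 0 0; 10 0 0 0 0; 10 0 0 0 0; 10 0 0 0 0; 10 0 0 0 0")

```text
time: 13.35
tool_pos: [0.5482, -0.1211, 0.1179]
tool_rot: [-0.0, 0.955, 0.297, -0.0]
contact_force: [0.4, 0.2, -4.4]
gripper_width: 0.345
```

Run:
```python
from h import *
go(.5479,-.1205,.0855,34.5)
s=snap('side','side4'); go(.5479,-.1205,.0855,34.5); g=cv2.cvtColor(s,cv2.COLOR_BGR2GRAY)
for r in(226,228,230): print(r,g[r,288:318])
p=manip.state()['tool_pos']
for z in(.09,): print(proj('side',[p[0],p[1],z]).round(2))
cv2.imwrite('pics/c5.png',cv2.resize(s[190:260,270:330],None,fx=8,fy=8,interpolation=cv2.INTER_CUBIC))
```

```text
t 13.35 pos [ 0.5482 -0.1211  0.1179] yaw 34.58 tilt [-0.  0. -1.] F [ 0.4  0.2 -4.4] T [ 0.01 -0.01  0.  ] w 29.5
 units x,y,z (after turn): [ 1.00e-03 -2.20e-02  1.08e+00] turn 0.08
t 13.4 pos [ 0.5483 -0.1211  0.1179] yaw 34.58 tilt [ 0. -0. -1.] F [ 0.3 -0.1 -4. ] T [0.03 0.06 0.02] w 29.1
 units x,y,z (after turn): [ 1.000e-03 -2.300e-02  1.081e+00] turn 0.08
226 [108 105 104 109 121 127 131 130 131 131 130 131 130 132 130 129 127 127
 129 130 145 150 118  79  74  87 105 115 125 140]
228 [102 100 100 101 109 123 133 133 131 132 131 132 130 131 131 130 131 131
 132 129 123 105  81  71  72  72  85 105 115 123]
230 [101 100 104 110 126 161 179 157 137 131 133 133 133 131 133 133 132 135
 140 134 114  90  76  69  70  72  73  84 104 117]
[[300.34 230.17]]
```

View pics/c5.png

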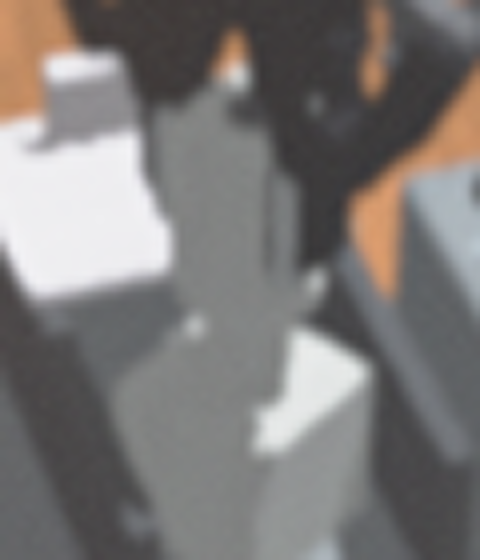

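The tool has settled over the socket with no side force and the foot at the mouth. I'll lower it gently and watch the force.

Request:
drive_tool(commands="10 0 -0.02 0.05 0; 10 0 0 0.05 0; 10 0 0 0.05 0; 10 0 0 0.05 0; 10 0 0 0.05 0; 10 0 0 0.05 0; 10 0 0 0 0; 10 0 0 0 0")

```text
time: 14.4
tool_pos: [0.5479, -0.1206, 0.109]
tool_rot: [0.0, 0.955, 0.297, 0.0]
contact_force: [0.7, -0.6, -4.1]
gripper_width: 0.344
```

Run:
```python
from h import *
go(.5479,-.1205,.0855,34.5)
```

```text
t 14.4 pos [ 0.5479 -0.1206  0.109 ] yaw 34.58 tilt [ 1.e-04 -0.e+00 -1.e+00] F [ 0.7 -0.6 -4.1] T [-0.03  0.03 -0.  ] w 29.4
 units x,y,z (after turn): [ 0.001 -0.004  0.782] turn 0.08
```

Request:
drive_tool(commands="10 0 0 0.06 0; 10 0 0 0.06 0; 10 0 0 0.06 0; 10 0 0 0.06 0; 10 0 0 0.06 0; 10 0 0 0.06 0; 10 0 0 0 0; 10 0 0 0 0")

```text
time: 15.4
tool_pos: [0.5479, -0.1206, 0.0981]
tool_rot: [0.0, 0.955, 0.297, 0.0]
contact_force: [0.1, -0.3, -2.9]
gripper_width: 0.344
```

Run:
```python
from h import *
go(.5479,-.1205,.0855,34.5)
```

```text
t 15.4 pos [ 0.5479 -0.1206  0.0981] yaw 34.59 tilt [ 0. -0. -1.] F [ 0.1 -0.3 -2.9] T [ 0.01 -0.04  0.  ] w 29.4
 units x,y,z (after turn): [ 0.001 -0.003  0.421] turn 0.09
```

Request:
drive_tool(commands="10 0 0 0.06 0; 10 0 0 0.06 0; 10 0 0 0.06 0; 10 0 0 0.06 0; 10 0 0 0.06 0; 10 0 0 0.04 0; 10 0 0 0 0; 10 0 0 0 0")

```text
time: 16.4
tool_pos: [0.5482, -0.1207, 0.0888]
tool_rot: [0.0, 0.955, 0.297, 0.0]
contact_force: [-3.7, -0.2, 5.9]
gripper_width: 0.346
```

Run:
```python
from h import *
go(.5479,-.1205,.0855,34.5)
```

```text
t 16.4 pos [ 0.5482 -0.1207  0.0888] yaw 34.59 tilt [ 4.e-04 -3.e-04 -1.e+00] F [-3.7 -0.2  5.9] T [0.17 0.76 0.01] w 29.5
 units x,y,z (after turn): [-0.003 -0.011  0.111] turn 0.09
```

Request:
drive_tool(commands="10 0 0 0.03 0; 10 0 0 0.03 0; 10 0 0 0.03 0; 10 0 0 0.03 0; 10 0 0 0 0; 10 0 0 0 0; 10 0 0 0 0; 10 0 0 0 0")

```text
time: 17.4
tool_pos: [0.5482, -0.1208, 0.0857]
tool_rot: [0.0, 0.955, 0.297, 0.0]
contact_force: [-4.5, 0.8, 8.0]
gripper_width: 0.342
```

Run:
```python
from h import *
go(.5479,-.1205,.0855,34.5)
```

```text
t 17.4 pos [ 0.5482 -0.1208  0.0857] yaw 34.59 tilt [ 2.e-04 -3.e-04 -1.e+00] F [-4.5  0.8  8. ] T [0.3  0.96 0.02] w 29.2
 units x,y,z (after turn): [-0.003 -0.013  0.007] turn 0.09
```

Request:
drive_tool(commands="10 0 0 0.02 0; 10 0 0 0.02 0; 10 0 0 0.02 0; 10 0 0 0 0; 10 0 0 0 0; 10 0 0 0 0; 10 0 0 0 0; 10 0 0 0 0")

```text
time: 18.4
tool_pos: [0.5483, -0.1208, 0.0855]
tool_rot: [0.0, 0.955, 0.297, -0.0]
contact_force: [-10.2, 2.2, 16.1]
gripper_width: 0.348
```

Run:
```python
from h import *
go(.5479,-.1205,.0855,34.5)
```

```text
t 18.4 pos [ 0.5483 -0.1208  0.0855] yaw 34.6 tilt [-4.e-04 -2.e-04 -1.e+00] F [-10.2   2.2  16.1] T [0.56 1.78 0.01] w 29.7
 units x,y,z (after turn): [-0.005 -0.014  0.001] turn 0.1
```

It's seated: the height stopped at 0.0855 m, as predicted, while the force rose to 16 N. One check picture before I hand in.

Run:
```python
from h import *
s=snap('side','side5'); t=snap('top','top5')
cv2.imwrite('pics/c6.png',cv2.resize(s[120:270,200:350],None,fx=4,fy=4,interpolation=cv2.INTER_CUBIC))
go(.5479,-.1205,.0855,34.5)
```

```text
t 18.5 pos [ 0.5483 -0.1208  0.0856] yaw 34.6 tilt [-3.e-04 -3.e-04 -1.e+00] F [-9.2  2.3 16. ] T [0.52 1.82 0.03] w 29.3
 units x,y,z (after turn): [-0.004 -0.015  0.002] turn 0.1
```

View pics/c6.png

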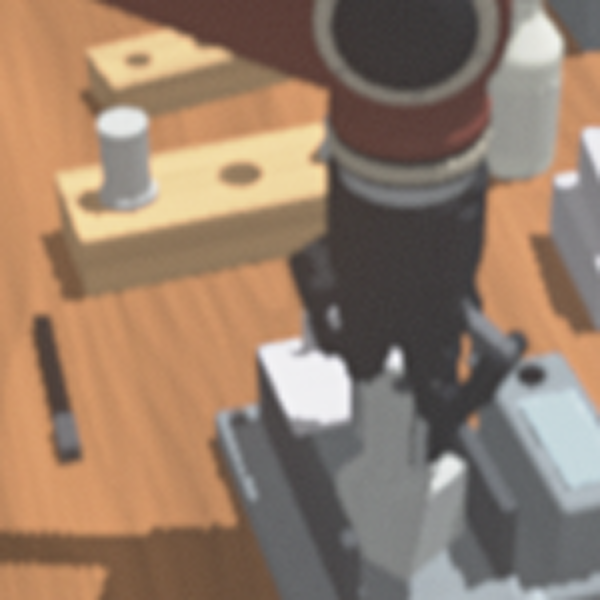

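The picture shows the collar down on the socket at about crop (390,470), the shutter open and the plain holder still in place. I'm handing in.

```bash
python3 -c "
from h import *
print(manip.job_done()); go(.5479,-.1205,.0855)"
```

```text
the job is handed in; nothing more can be done
None
the job is handed in; nothing more can be done
```

I pushed the shutter fully open and lifted the square-headed adapter out of the rack's middle hole. I then turned it about 31° to match the socket's 34.5° yaw, slid it fully home and handed in at about 18.5 s, still gripping and pressing. The hand-in reports no verdict, so the result rests on these checks:

- **Shutter:** it met the end stop with 16 N. The plate edge, measured in the top picture, had moved about 74.5 mm.
- **Seating:** the tool stopped at z 0.0855 m, the height predicted for home. Pressing 1.8 mm further moved it only about 0.2 mm, while the upward force rose from 8 to 16 N. On the way down the force followed the ejector spring's values (about 10 N at 7 mm in).
- **Position and grip:** the tool was within about 0.5 mm of the measured socket axis, with tilt below 0.001 rad and the grip at about 29.5 mm.
- **Bystanders:** in the last side view the shutter was still open and the plain holder still in place. The nosed holder was partly hidden by the gripper, so I could not confirm it.

**Disagreements:**
- A side force of about 9–10 N remained at the end, so the ribs lean on the slot wall. The two camera views of the socket also differed by about 1.5 mm in y.
- The top camera was blocked by the arm during insertion, so only the side view and the forces confirm the final fit.

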